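Change the batch in the hand-pumped saffron dryer

TASK

Take the dried basket (red threads, white grip block) out of the dryer's tunnel, off the rail, and stand it upright in the middle of the small wooden board. Then hang every fresh basket (purple flowers, blue grip block) on the dryer's rail and slide it past the red mark until it is wholly inside the tunnel, all of them let go and hanging still. Finally push the red pump lever fully down three times, letting it come fully up after each stroke, and leave it up; leave the flask, bottle, jar and tin where they are.

Things in the scene. Friction and masses are not known exactly. Their poses are not given: they have to be found in the camera images.
- dried: Steel hanging basket, about 0.25 kg, same shape for all: tray 90 (own x) x 60 (y) x 28 mm high; origin at the centre of its underside, z up. A stem rises from its -x end and carries a V saddle and a grip block above the tray's centre (see dried_saddle, dried_grip). This one has red threads in the tray and a white grip block; it starts hanging on the rail inside the tunnel, stem towards the robot.
- board: Loose light-wood board, 130 mm (its x) by 160 mm (its y), 18 mm thick, 0.5 kg; origin at the centre of its underside.
- dried_saddle (a point): Underside apex of the upside-down V that sits on the rail, 96 mm above the basket's underside; 16 mm wide along y. The V's legs end 75 mm above the underside at x = -25 and +25 mm; the +x leg is free, so the rail enters from the basket's +x side between tray (28 mm) and leg (75 mm). Hanging at rest, the underside is 87 mm below the rail's axis. Fresh baskets: same.
- dried_grip (a point): Centre of the block to hold the basket by, above its centre of mass: 26 mm along the basket's x, 18 mm along y, 40 mm high, from 99 to 139 mm above the underside; this point is at 119 mm. Fresh baskets: same, blue.
- rail_mouth (a point): Point on the rail's axis at the tunnel's mouth, at the red ring painted on it, 140 mm above the table. The rail is a round bar 12 mm thick along this frame's y; z up; x away from the robot. Open loading stretch: y = 0 to the end post at +158 mm. Tunnel: y = 0 to -240 mm (end post at -248). The dryer is fixed.
- tunnel_middle (a point): Point on the rail's axis halfway along the tunnel (120 mm from the mouth), same axes. The tunnel is open above and at the mouth; its clear screen (x = -73 to -67 mm, robot side) and white blower box (x = 70 to 150 mm) are 115 mm high, so baskets get in and out only by sliding along the rail through the mouth. Wholly inside: basket origin within 90 mm of here along y.
- paddle (a point): Middle of the top face of the red paddle at the lever's end: 70 mm along the lever, 50 across, 16 thick. Axes turn with the lever: x level, pointing from the robot, with the lever up (face then tilted 25 degrees, lower at the +x end). The hinge (along y) is fixed 178 mm along this x and 92 mm below this z. Behind it: the pump, a fixed blue cylinder on a dark base.
- pump_foot (a point): Point on the table right under the paddle (lever level). The lever is sprung: paddle 257 mm above the table when fully up, 121 mm fully down at a hard stop, a swing of 0.70 rad. About 4 N at the paddle starts it, 11 N holds it down; it comes up by itself when released. A full stroke goes from above 244 mm to below 142 mm.
- fresh1: Steel hanging basket, about 0.25 kg, same shape for all: tray 90 (own x) x 60 (y) x 28 mm high; origin at the centre of its underside, z up. A stem rises from its -x end and carries a V saddle and a grip block above the tray's centre (see dried_saddle, dried_grip). This one has purple flowers in the tray and a blue grip block; it starts standing on the table (absent in some starts).
- fresh2: Another hanging basket of the same shape and size as fresh1: 90 mm (x) by 60 mm (y), same stem, saddle and grip block, origin at the centre of its underside. This one has purple flowers in the tray and a blue grip block; it starts standing on the table (absent in some starts).
- fresh3: Another hanging basket of the same shape and size as fresh1: 90 mm (x) by 60 mm (y), same stem, saddle and grip block, origin at the centre of its underside. This one has purple flowers in the tray and a blue grip block; it starts standing on the table (absent in some starts).
- flask: Bystander, not to be moved: tall blue flask, 72 mm wide, 200 mm high; origin at its base.
- dark_bottle: Bystander, not to be moved: small amber bottle, 40 mm wide, 100 mm high; origin at its base.
- jar: Bystander, not to be moved: glass jar, 64 mm wide, 80 mm high; origin at its base.
- tin: Bystander, not to be moved: brass tin, 70 mm wide, 50 mm high; origin at its base.

How it is judged:
By the outcome, as a careful person would: the job done as asked, in the order asked, and still so for the second after the job is handed in, with the robot touching nothing.
Of fresh1, fresh2, fresh3 only 2 to 3 are there at a start; the rules pass over those that are not, and their reading is None.
At some moment in a run one of board, fresh1, fresh2, fresh3 may be knocked a few centimetres aside while the robot is not near it.
Once in a run the grip may slacken for a moment while it holds something.
It also fails if it takes over 210 s, if anything falls off the work surface, if the arm or the gripper's body presses on something with over 40 N, if the wrist force passes 120 N, or if a joint passes its speed limit or range.

ROBOT

A 6-joint arm with a two-finger parallel gripper is mounted at the origin on the work surface. World frame = base frame: x ahead of the robot, y to its left, z up, the work surface at z = 0. Lengths are in m, angles in rad, forces in N, time in s.
With the tool pointing down it reaches from about 0.35 to 0.875 m from the base axis. Payload 15.5 kg.
Tool frame: the origin (TCP) lies on the centre line of the jaws, within the pads' length; the fingertips stand 19 mm ahead of it and the grasp point (between the pads) is the TCP (ctrl.tip_extent is the distance from the TCP to the fingertips, in m); z points along the fingers, y is the line along which they close (so a half turn about z gives the same grasp; the last joint's range is limited). The gripper opens to 85 mm and grips with 20 to 120 N. Pads are 22 mm wide; open, the fingers measure 114 mm over their backs; the gripper's body (76 mm by 85 mm) begins 54 mm behind the grasp point. The pads swing forward as they close: fully open they stand 13 mm farther back than shut.
Start: joints at [-1.204, 0.494, 1.345, -0, 1.302, -0.096], TCP at [0.279, -0.559, 0.213] pointing down, gripper open.
Joint ranges: [-2.91, 2.91], [-0.82, 2.16], [0.22, 2.67], [-1.22, 4.37], [0.12, 2.79], [-3.08, 3.08]. Speed limits (rad/s): [1.89, 1.89, 2.57, 3.01, 3.01, 3.01].

INTERFACE

Orientations are given as a unit quaternion [x, y, z, w].
In Python, from plant import ctrl gives the robot as it stands.
- The arm moves only by the shell command python3 -m jog 'ROWS' [FORCE]. ROWS is text: rows parted by semicolons, each of 5 numbers parted by spaces: the shift along the tool's x, y, z in m, then the turn about the tool's z in degrees, then the finger opening in m, from 0 to 0.0854. A call has 1 to 8 rows; each row shifts and turns the commanded pose from where the row before left it, along the tool's axes as they then stand; what a row does not reach is not made up. A row lasts 1/8 s, in which the tool goes at most 62.5 mm and 10.7 degrees, less where a joint would pass 70% of its speed; a pose out of reach is approached as far as the arm can. A call is refused whole if a number of a shift passes 0.0625 or a number of a turn 10.7, either way. A call with a gripper value outside its range is refused whole. The fingers move at their own pace and stop on an object; FORCE is the grip in N (left out, the last holds). Time passes only in rows, so rows that do not move let the fingers close. It gives the time, the measured TCP pose, the force, the opening and the grip force at its end, in the units of the state.
- ctrl.state(): the state, without advancing time (a new reading comes with each control period).
- ctrl.get_image(name): name is "side" or "top"; returns a dict with "color" (400x640x3 uint8, red, green, blue), "z_map" (400x640 float32, m along the optical axis (not along the pixel's ray), 0 where there is no reading), "mtx" (3x3 intrinsics, pixels), "R" (3x3) and "t" (3): a world point X has camera coordinates R X + t. Camera axes: x right, y down, z forward; pixel columns grow to the right and rows downward; lengths in m; the calibration is good to about 2 mm. A picture is of the moment at which its call begins.
- ctrl.close_job(): hands the job in; it is judged then, once.
The state is a dict: "time_s": time; "q": joint angles; "qd": joint speeds; "tau": joint torques, N m; "eef_pos": TCP position; "tool_rot": TCP orientation; "force": force on the tool from outside, world axes, zero at the start; "torque": the same for the moment, N m; "width": opening from 0.0 (shut) to 1.0 (fully open); "grip_force": force on a finger pad.
Only numpy, scipy, OpenCV 4.12 (cv2) and the standard library are available. Lean on these libraries where they do the work, as an engineer would, in place of code of your own. Each camera call takes 0.05 s, during which the arm holds its last target. There are 200 camera calls.

## Working session

There is one attempt and no reset: what is moved stays moved. The work goes in short steps, Python scripts to look and compute and a shell command to move; the robot and the scene stay as the last step left them, time stands still between calls to the robot, and variables do not carry over. Pictures are saved under pics/ and viewed, at most 14 in all, crops included, and the job is handed in when it is done.

```bash
ls; mkdir -p pics
python3 - <<'E'
from plant import ctrl
import cv2,numpy as np
s=ctrl.state(); print(s['eef_pos'],s['tool_rot'],s['time_s'],s['width'],ctrl.tip_extent)
for n in('side','top'):
    d=ctrl.get_image(n); cv2.imwrite(f'pics/{n}0.png',d['color'][:,:,::-1]); np.savez(f'pics/{n}0.npz',**d)
    print(n,d['mtx'].tolist(),d['R'].round(4).tolist(),d['t'].round(4).tolist())
E
```

```text
pics
[ 0.27891098 -0.55889871  0.21241512] [ 9.73346087e-01  2.29340442e-01 -7.71685195e-05 -5.92320829e-04] 0.0 0.9999616501707488 0.019
side [[365.61882971170814, 0.0, 315.7649858204869], [0.0, 365.61882971170814, 191.24223755504204], [0.0, 0.0, 1.0]] [[-0.971, -0.2381, 0.021], [-0.1576, 0.5718, -0.8051], [0.1797, -0.7851, -0.5927]] [0.514, 0.2311, 1.1882]
top [[422.07415830452044, 0.0, 317.2703805745292], [0.0, 422.07415830452044, 198.19514239827393], [0.0, 0.0, 1.0]] [[0.0112, -0.9996, -0.0245], [-0.9989, -0.0101, -0.0449], [0.0446, 0.025, -0.9987]] [0.0173, 0.53, 1.1877]
```

View pics/side0.png

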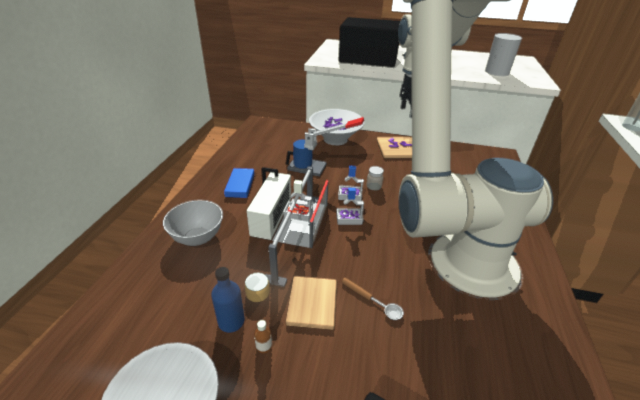

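View pics/top0.png

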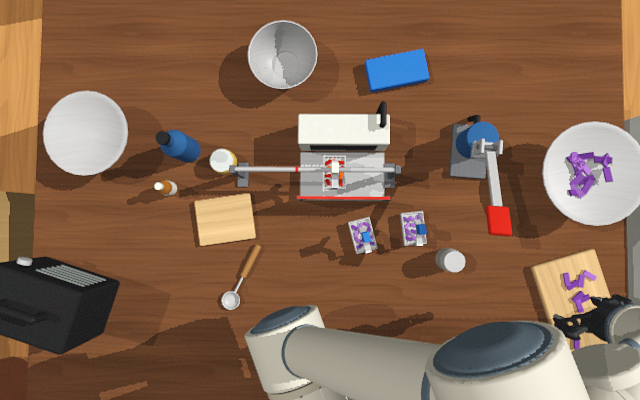

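The side view shows the dryer at about (290,210), with the dried basket inside it. Two fresh baskets stand at about (350,190) and (350,212), the board is at (312,302) and the red lever at (350,125). In the top view the red ring is at (296,170), the dried basket at (335,172), the fresh baskets at (363,236) and (413,229), the board at (225,220) and the paddle at (499,221). The purple flowers on the right-hand plate and bowl are decoys.

```bash
cat > h.py <<'E'
from plant import ctrl
import cv2,numpy as np
from scipy.spatial.transform import Rotation as Ro
def look(n):
    d=ctrl.get_image(n); h,w=d['z_map'].shape
    u,v=np.meshgrid(np.arange(w),np.arange(h)); K=d['mtx']; z=d['z_map']
    c=np.stack([(u-K[0,2])/K[0,0]*z,(v-K[1,2])/K[1,1]*z,z],-1)
    d['P']=(c-d['t'])@d['R']; d['P'][z==0]=np.nan
    d['hsv']=cv2.cvtColor(d['color'],cv2.COLOR_RGB2HSV); return d
def ray(d,u,v,z):
    r=d['R'].T@np.linalg.inv(d['mtx'])@np.array([u,v,1.]); o=-d['R'].T@d['t']
    return o+r*(z-o[2])/r[2]
def blobs(d,lo,hi,amin=15,roi=None):
    m=cv2.inRange(d['hsv'],np.array(lo),np.array(hi))
    if roi: k=np.zeros_like(m); x0,x1,y0,y1=roi; k[y0:y1,x0:x1]=1; m=m*k
    n,l,s,c=cv2.connectedComponentsWithStats(m)
    return [(c[i],s[i],l==i) for i in range(1,n) if s[i][4]>=amin]
def pose():
    s=ctrl.state(); x=Ro.from_quat(s['tool_rot']).as_matrix()
    print('t%.1f'%s['time_s'],'p',np.round(s['eef_pos'],4),'yaw %.1f'%np.degrees(np.arctan2(x[1,0],x[0,0])),'F',np.round(s['force'],1),'w %.1f mm g %.0f'%(s['width']*85.4,s['grip_force']),'q',np.round(s['q'],2))
def crop(d,x0,x1,y0,y1,k,f): cv2.imwrite(f,cv2.resize(d['color'][y0:y1,x0:x1,::-1],None,fx=k,fy=k,interpolation=2))
E
python3 - <<'E'
from h import *
T=look('top');S=look('side'); np.set_printoptions(precision=4,suppress=True)
a=cv2.resize(T['color'][140:260,285:445,::-1],None,fx=5,fy=5,interpolation=2)[:600,:800]
cv2.imwrite('pics/c1.png',a)
crop(S,225,385,135,255,5,'pics/c2.png')
for n,d in(('top',T),('side',S)):
  for nm,lo,hi in(('blue',(105,150,60),(125,255,255)),('red',(0,170,120),(6,255,255)),('purple',(128,90,60),(150,255,255))):
    for c,s,m in blobs(d,lo,hi):
        P=d['P'][m]; print(n,nm,c.round(1),s[4],np.nanmedian(P,0),'zmax %.3f'%np.nanpercentile(P[:,2],95))
m=(T['P'][:,:,2]>0.012)&(T['P'][:,:,2]<0.024); 
n,l,s,c=cv2.connectedComponentsWithStats(m.astype(np.uint8))
for i in range(1,n):
    if s[i][4]>400: print('18mm',c[i],s[i],cv2.minAreaRect(np.argwhere(l==i)[:,::-1].astype(np.float32)),np.nanmean(T['P'][l==i],0))
E
```

```text
top blue [396.5  70.3] 1932 [ 0.8934 -0.1985  0.0291] zmax 0.033
top blue [474.6 136.6] 703 [ 0.6933 -0.383   0.114 ] zmax 0.119
top blue [181.2 146.6] 774 [0.6549 0.3778 0.1286] zmax 0.161
top blue [421.  228.9] 87 [ 0.4492 -0.2426  0.1372] zmax 0.142
top blue [365.8 236.6] 72 [ 0.4292 -0.1041  0.1389] zmax 0.141
top red [327.8 161.9] 16 [ 0.6249 -0.0065  0.0793] zmax 0.081
top red [341. 162.] 15 [ 0.6253 -0.0415  0.0768] zmax 0.081
top red [327.8 175.2] 15 [ 0.5894 -0.0069  0.0768] zmax 0.082
top red [327.5 181.8] 17 [ 0.5708 -0.0044  0.0789] zmax 0.083
top red [340.  181.8] 20 [ 0.5709 -0.0394  0.0776] zmax 0.080
top red [344.3 197.5] 192 [ 0.5276 -0.0503  0.1164] zmax 0.120
top red [498.6 220.4] 694 [ 0.4723 -0.3888  0.2578] zmax 0.270
top purple [586.1 171.4] 972 [ 0.606  -0.6757  0.0909] zmax 0.097
top purple [408.6 223.8] 90 [ 0.4598 -0.2313  0.025 ] zmax 0.030
top purple [359.5 230. ] 108 [ 0.4469 -0.0923  0.0254] zmax 0.029
top purple [413.2 230.9] 16 [ 0.4405 -0.2454  0.0254] zmax 0.029
top purple [410.6 237.8] 35 [ 0.421  -0.2394  0.0254] zmax 0.029
top purple [359.3 245.8
[... 1129 characters left out ...]
246] zmax 0.028
18mm [283.7764  61.0351] [262  41  46  44 626] ((284.2500305175781, 62.2500114440918), (43.133514404296875, 43.84061813354492), 45.0) [0.9239 0.1237 0.0171]
18mm [464.8422 159.2903] [450 124  37  55 906] ((468.9176330566406, 151.07057189941406), (36.04735565185547, 52.46040344238281), 4.398705959320068) [ 0.6438 -0.3923  0.0159]
18mm [224.6039 219.4482] [ 195  194   61   52 2517] ((224.63998413085938, 219.47996520996094), (45.53767776489258, 56.28570556640625), 81.8698959350586) [0.4666 0.2851 0.0184]
18mm [569.0644 283.5105] [ 532  249   79   78 3089] ((571.7000122070312, 286.5999755859375), (63.56177520751953, 66.09160614013672), 71.56505584716797) [ 0.3009 -0.6749  0.0195]
```

View pics/c1.png

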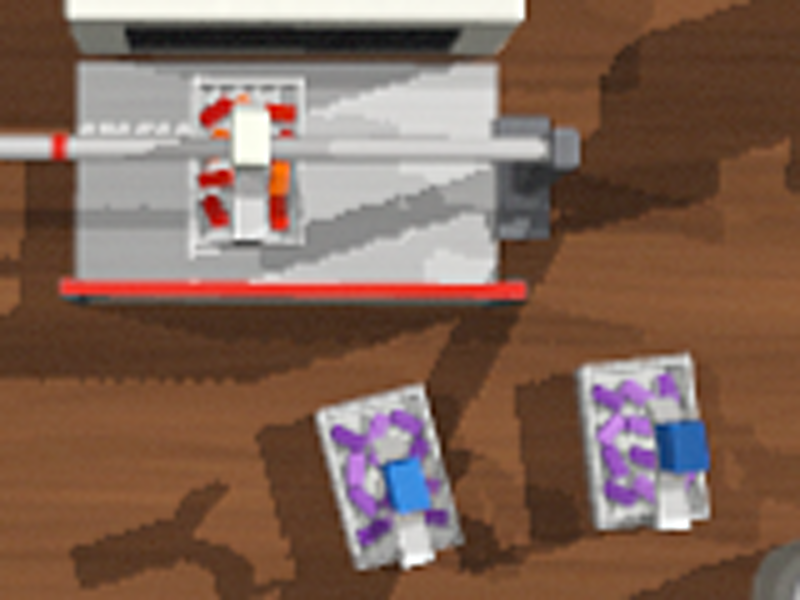

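View pics/c2.png

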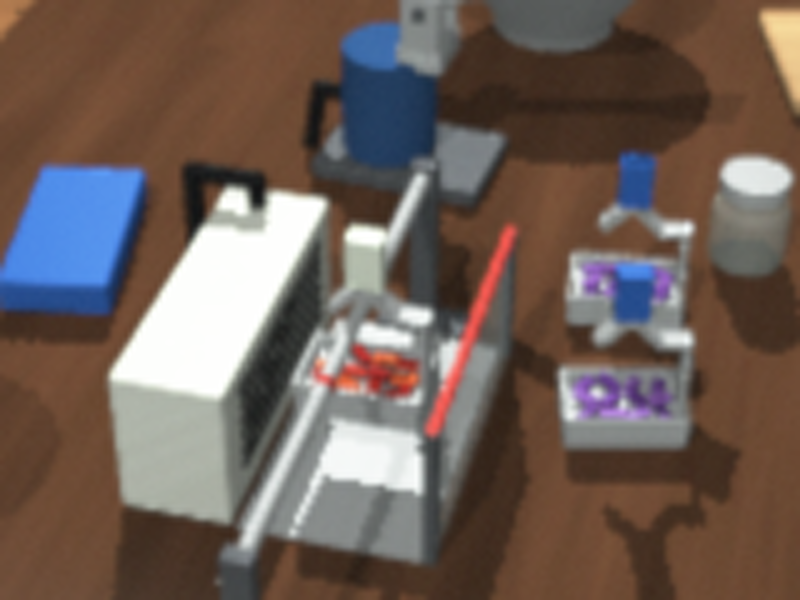

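The top crop shows exactly two fresh baskets, both with stems towards the robot: a yaw of about +16° on the left one and +6° on the right. The dried basket hangs square on the rail. The side crop agrees, so next I measure the rail, grips, trays, board and paddle.

```bash
cat >> h.py <<'E'
def rect(P,m):
    r=cv2.minAreaRect((P[m][:,:2]*1000).astype(np.float32)); (x,y),(a,b),t=r
    t=(t if a>b else t+90); t=(t+90)%180-90
    return f'centre {x:.1f} {y:.1f} size {max(a,b):.0f}x{min(a,b):.0f} long axis {t:.1f}deg'
def grips(d,x=(.33,.75),y=(-.34,.35)):
    P=d['P']; box=(P[:,:,0]>x[0])&(P[:,:,0]<x[1])&(P[:,:,1]>y[0])&(P[:,:,1]<y[1]); out=[]
    for c,s,m in blobs(d,(105,150,60),(125,255,255)):
        q=P[m&box]; q=q[q[:,2]>np.nanpercentile(q[:,2],90)-.006] if len(q)>15 else q
        if len(q)>15:
            g=(q[:,:2].max(0)+q[:,:2].min(0))/2
            near=(np.hypot(P[:,:,0]-g[0],P[:,:,1]-g[1])<.075)&(P[:,:,2]>q[:,2].mean()-.122)&(P[:,:,2]<q[:,2].mean()-.09)
            out.append(g); print('blue grip',g.round(4),'mean',q.mean(0).round(4),'tray',rect(P,near))
    return out
E
python3 - <<'E'
from h import *
np.set_printoptions(precision=4,suppress=True)
T=look('top');P=T['P'];grips(T)
H=T['hsv']; Z=P[:,:,2]; X=P[:,:,0];Y=P[:,:,1]
rail=(Z>.138)&(Z<.150)&(X>.56)&(X<.64)&(Y>-.15)&(Y<.2)
pf=np.polyfit(Y[rail],X[rail],1); print('rail slope deg',np.degrees(pf[0]),'x at y=0',pf[1], 'n',rail.sum(),'z',np.nanmedian(Z[rail]))
ring=rail&(H[:,:,1]>150); print('ring',P[ring].mean(0),ring.sum())
g=(Z>.16)&(Z<.2)&(X>.55)&(X<.64)&(Y>-.1)&(Y<.1); print('white grip',rect(P,g),P[g].mean(0),P[g].max(0))
b=(Z>.010)&(Z<.026)&(X>.38)&(X<.55)&(Y>.19)&(Y<.38)
print('board',rect(P,b))
p=blobs(T,(0,170,120),(6,255,255),300)[0][2]; print('paddle',rect(P,p),P[p].mean(0))
dy=(Z>.06)&(Z<.09)&(abs(X-.6)<.06)&(abs(Y+.025)<.05); print('dried tray',rect(P,dy))
E
```

```text
blue grip [ 0.4492 -0.2462] mean [ 0.4491 -0.2457  0.1386] tray centre 448.1 -246.5 size 90x61 long axis 7.0deg
blue grip [ 0.4286 -0.1044] mean [ 0.4279 -0.1041  0.1395] tray centre 426.9 -105.4 size 90x60 long axis 15.0deg
rail slope deg 0.12015967519845884 x at y=0 0.5964549881243427 n 607 z 0.14482867257926954
ring [0.5967 0.0727 0.1462] 11
white grip centre 597.4 -23.7 size 26x15 long axis 1.2deg [ 0.5968 -0.0237  0.1903] [ 0.6105 -0.0163  0.1954]
board centre 450.0 282.8 size 166x162 long axis 9.7deg
paddle centre 472.6 -441.8 size 164x73 long axis -75.4deg [nan nan nan]
dried tray centre 596.9 -23.0 size 89x59 long axis 0.5deg
```

```bash
python3 -m jog '0 0 -0.045 9 0.0854; 0 0 -0.045 9 0.0854; 0 0 -0.04 8.5 0.0854' | tail -5
python3 -m jog '0.029 -0.0487 0 0 0.06;0.029 -0.0487 0 0 0.06;0.029 -0.0487 0 0 0.06;0.029 -0.0487 0 0 0.06;0.029 -0.0487 0 0 0.06;0.029 -0.0487 0 0 0.06;0.029 -0.0487 0 0 0.06;0.029 -0.0487 0 0 0.06' >/dev/null
python3 -m jog '0.029 -0.0487 0 0 0.06;0.029 -0.0487 0 0 0.06;0.028 -0.0485 0 0 0.06; 0 0 0 0 0.06'|tail -3
python3 -c "
from h import *
pose()
T=look('top');P=T['P']; m=(T['hsv'][:,:,2]>110)&(P[:,:,2]>.010)&(P[:,:,2]<.026)&(P[:,:,0]>.38)&(P[:,:,0]<.56)&(P[:,:,1]>.19)&(P[:,:,1]<.38)
m=cv2.morphologyEx(m.astype(np.uint8),cv2.MORPH_OPEN,np.ones((7,7)))>0;print('board',rect(P,m))"
```

```text
eef_pos: [0.279, -0.5592, 0.3446]
tool_rot: [1.0, -0.002, 0.0, 0.0]
force: [1.1, -0.4, 1.1]
width: 1.001
grip_force: 0.0
force: [0.5, -0.4, -0.2]
width: 0.704
grip_force: 0.0
t2.1 p [ 0.598  -0.0204  0.3424] yaw 0.2 F [ 0.5 -0.4 -0.2] w 60.1 mm g 0 q [-0.13  0.36  1.21  0.    1.57  1.43]
board centre 466.9 286.2 size 162x129 long axis -81.2deg
```

```bash
python3 -m jog '-0.001 0.003 0.05 0 0.05;0 0 0.05 0 0.05;0 0 0.05 0 0.05;0 0 0.0175 0 0.05;0 0 0 0 0.05; 0 0 0 0 0.01;0 0 0 0 0.01;0 0 0 0 0.01' 70 |tail -5
python3 -m jog '0 0 0 0 0.01;0 0 0 0 0.01;0 0 0 0 0.01;0 0 0 0 0.01' 70|tail -5
python3 -c "
from h import *
pose()"
```

```text
eef_pos: [0.5962, -0.0268, 0.1763]
tool_rot: [1.0, 0.0, 0.001, 0.0]
force: [-0.2, -0.5, -1.2]
width: 0.111
grip_force: 0.0
eef_pos: [0.5959, -0.0266, 0.1755]
tool_rot: [1.0, 0.0, -0.0, 0.0]
force: [0.2, 0.6, 0.6]
width: 0.118
grip_force: 0.0
t3.7 p [ 0.5959 -0.0266  0.1755] yaw 0.0 F [0.2 0.6 0.6] w 10.0 mm g 0 q [-0.14  0.49  1.46 -0.    1.19  1.43]
```

```bash
python3 -c "
from h import *
S=look('side'); crop(S,240,380,120,240,5,'pics/c3.png')
T=look('top'); crop(T,270,410,120,220,5,'pics/c4.png'); pose()"
```

```text
t3.8 p [ 0.5959 -0.0266  0.1755] yaw 0.0 F [ 0.5 -0.6 -0.9] w 10.2 mm g 0 q [-0.14  0.49  1.46  0.    1.19  1.43]
```

View pics/c3.png

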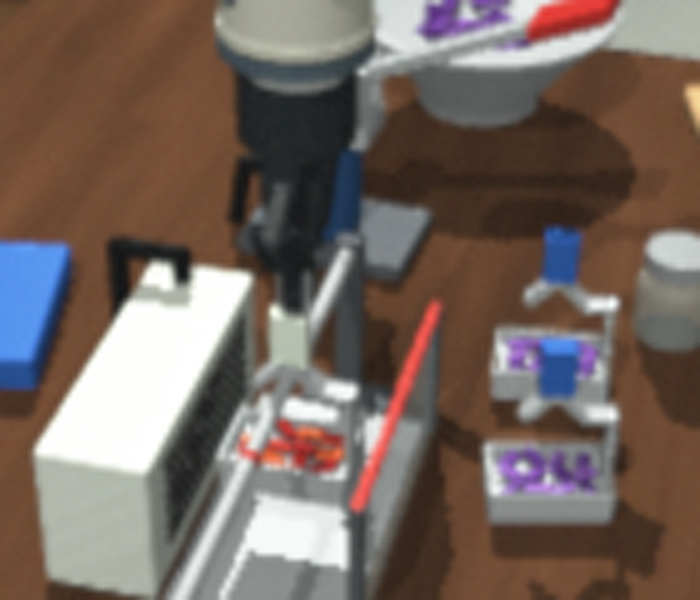

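The side crop shows the shut fingers at about (290,285), apparently behind and above the white block at (290,335), so the grip holds nothing. I'll look at the top crop.

View pics/c4.png

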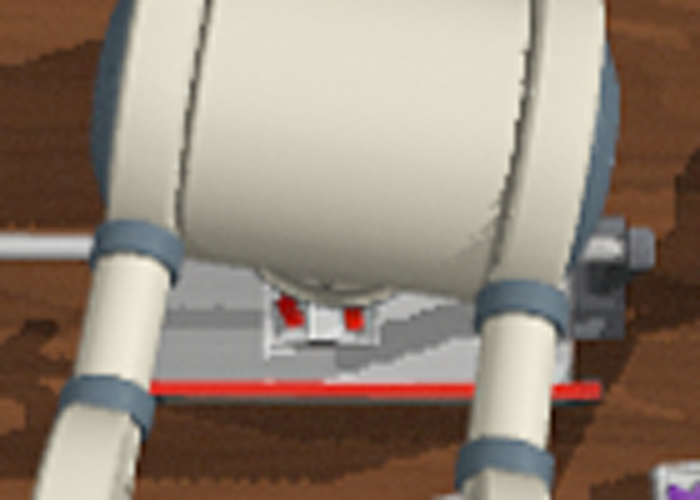

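Run:
```python
from h import *
S=look('side');P=S['P'];Z=P[:,:,2]
m=(abs(P[:,:,0]-.597)<.03)&(abs(P[:,:,1]+.02)<.06)
w=m&(S['hsv'][:,:,2]>150)&(S['hsv'][:,:,1]<60)&(Z>.15)
print('white block pts',P[w].min(0),P[w].max(0),np.median(P[w],0))
k=m&(S['hsv'][:,:,2]<90)&(Z>.12); print('dark',P[k].min(0),P[k].max(0))
for zz in (.15,.16,.17,.18,.19,.2,.22): 
  q=P[k&(abs(Z-zz)<.005)]; print(zz,len(q),q.mean(0) if len(q) else '')
```

```text
white block pts [ 0.56702453 -0.07997414  0.15045987] [0.62626704 0.03998742 0.58565804] [0.59098608 0.00913337 0.43839536]
dark [ 0.56704573 -0.07327705  0.20117515] [0.62656104 0.0382128  0.44778509]
0.15 0 
0.16 0 
0.17 0 
0.18 0 
0.19 0 
0.2 5 [ 0.59025397 -0.02054003  0.20241919]
0.22 22 [ 0.59537028 -0.0153581   0.22019284]
```

The top view is blocked by the arm. I'll close fully and read the width and force to find out whether the block is between the pads.

```bash
python3 -m jog '0 0 0 0 0;0 0 0 0 0;0 0 0 0 0;0 0 0 0 0' 70|tail -5
python3 - <<'E'
from h import *
S=look('side');P=S['P'];Z=P[:,:,2];crop(S,270,330,150,230,7,'pics/c5.png')
m=(abs(P[:,:,0]-.597)<.02)&(abs(P[:,:,1]+.025)<.05)&(S['hsv'][:,:,2]>150)&(S['hsv'][:,:,1]<60)&(Z>.155)&(Z<.2)
print('white block',P[m].min(0),P[m].max(0),np.median(P[m],0)); pose()
E
```

```text
eef_pos: [0.5959, -0.0267, 0.1755]
tool_rot: [1.0, 0.0, 0.0, -0.0]
force: [-1.0, -0.1, 0.2]
width: -0.004
grip_force: 0.0
white block [ 0.58842456 -0.02756633  0.15524392] [ 0.6142723  -0.01080401  0.19905768] [ 0.60054536 -0.01513341  0.17770031]
t4.4 p [ 0.5959 -0.0267  0.1755] yaw 0.0 F [ 0.1 -0.4 -0.6] w -0.2 mm g 0 q [-0.14  0.49  1.46 -0.    1.19  1.43]
```

View pics/c5.png

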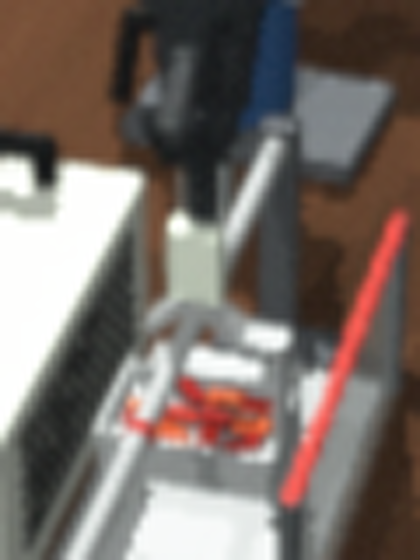

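The fingers shut completely right above or behind the block, and my reading of their height doesn't match. I'll raise the arm clear and measure the fingertips with the cameras.

```bash
python3 -m jog '0 0 -0.05 0 0;0 0 -0.03 0 0.06;0 -0.06 0 0 0.06;0 -0.06 0 0 0.06;0 0 0 0 0.06;0 0 0 0 0.06;0 0 0 0 0.06'|tail -5
python3 - <<'E'
from h import *
S=look('side');P=S['P'];Z=P[:,:,2];crop(S,220,360,90,210,5,'pics/c6.png')
pose(); p=ctrl.state()['eef_pos']
m=(abs(P[:,:,0]-p[0])<.05)&(abs(P[:,:,1]-p[1])<.09)&(Z>.165)&(Z<.5)
q=P[m]
for zz in np.arange(.18,.36,.01):
  k=q[abs(q[:,2]-zz)<.005]
  if len(k): print('%.2f'%zz,len(k),k.min(0).round(3)[:2],k.max(0).round(3)[:2])
E
```

```text
eef_pos: [0.5959, 0.0923, 0.2555]
tool_rot: [1.0, -0.0, -0.0, 0.0]
force: [0.3, 0.4, 0.2]
width: 0.7
grip_force: 0.0
t5.3 p [0.5959 0.0923 0.2555] yaw -0.1 F [ 0.2 -0.3  1. ] w 60.1 mm g 0 q [ 0.05  0.43  1.34 -0.    1.37  1.63]
0.28 19 [0.586 0.06 ] [0.607 0.129]
0.29 41 [0.586 0.059] [0.607 0.138]
0.30 36 [0.586 0.059] [0.607 0.138]
0.31 35 [0.586 0.06 ] [0.607 0.138]
0.32 20 [0.584 0.054] [0.595 0.148]
0.33 54 [0.583 0.033] [0.609 0.158]
0.34 47 [0.58  0.031] [0.608 0.16 ]
0.35 61 [0.579 0.033] [0.607 0.159]
```

View pics/c6.png

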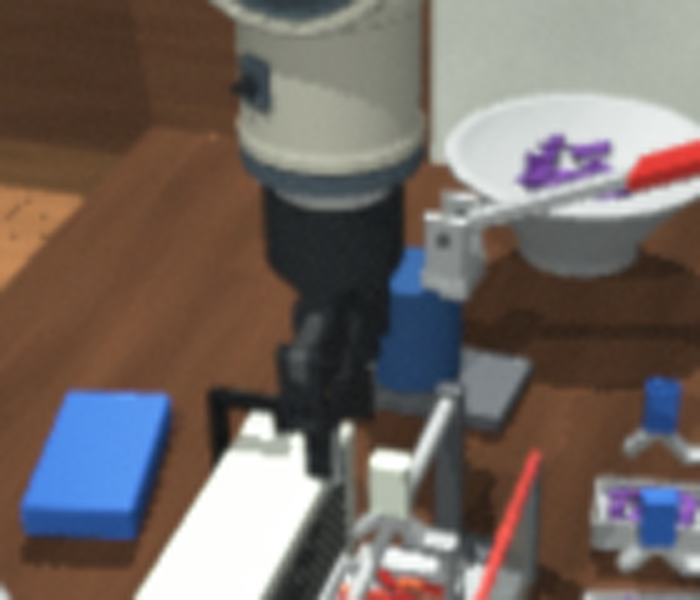

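The open fingertips at about (318,470) are dark. Depth puts them near z=0.275 while the reported TCP is 0.2555, so the real fingers sit about 37 mm higher than the reading suggests; x and y agree. I'll measure that offset precisely.

```bash
python3 -m jog '0 0 0 0 0.05;0 0 0 0 0.02;0 0 0 0 0.02;0 0 0 0 0.02;0 0 0 0 0.02;0 0 0 0 0.02;0 0 0 0 0.02'|tail -2
python3 - <<'E'
from h import *
S=look('side');P=S['P'];Z=P[:,:,2]
pose(); p=ctrl.state()['eef_pos']
m=(abs(P[:,:,0]-p[0])<.05)&(abs(P[:,:,1]-p[1])<.06)&(Z>.2)&(Z<.32)&(S['hsv'][:,:,2]<100)
v,u=np.nonzero(m); print(np.sort(Z[m])[:12].round(4), P[m&(Z<.28)].mean(0))
print('lowest px',u[v.argmax()],v.max()); print('ray at front-back plane', [ray(S,u[v.argmax()],v.max()+.5,z).round(4) for z in (.25,.26,.27)])
E
```

```text
width: 0.236
grip_force: 0.0
t6.2 p [0.5959 0.0934 0.2555] yaw 0.0 F [ 0.1  0.  -0.2] w 20.0 mm g 0 q [0.06 0.43 1.34 0.   1.37 1.63]
[0.2751 0.2756 0.2756 0.2763 0.2782 0.2785 0.2787 0.2806 0.2814 0.2816
 0.2824 0.2829] [0.59068425 0.09520319 0.27685716]
lowest px 287 184
ray at front-back plane [array([0.6034, 0.0791, 0.25  ]), array([0.5989, 0.0925, 0.26  ]), array([0.5944, 0.1059, 0.27  ])]
```

```bash
python3 -m jog '0 0.058 0 0 0.05;0.001 0.0585 0 0 0.05;0 0 0 0 0.05;0 0 0.05 0 0.05;0 0 0.04 0 0.05;0 0 0.024 0 0.05;0 0 0 0 0.05'|tail -5
python3 -m jog '0 0 0 0 0.01;0 0 0 0 0.0;0 0 0 0 0.0;0 0 0 0 0.0;0 0 0 0 0.0' 70|tail -5
```

```text
eef_pos: [0.5958, -0.0224, 0.14]
tool_rot: [1.0, 0.0, -0.002, -0.0]
force: [0.0, -0.5, -0.7]
width: 0.586
grip_force: 0.0
eef_pos: [0.5977, -0.0233, 0.1429]
tool_rot: [1.0, 0.0, 0.001, 0.0]
force: [-1.2, 0.2, 7.2]
width: 0.2
grip_force: 68.5
```

```bash
python3 -m jog '0 0 -0.004 0 0;0 -0.02 0 0 0;0 -0.03 0 0 0;0 -0.03 0 0 0;0 -0.03 0 0 0;0 -0.03 0 0 0;0 -0.03 0 0 0;0 -0.003 0 0 0'|tail -5
python3 - <<'E'
from h import *
pose(); S=look('side'); crop(S,220,360,120,240,5,'pics/c7.png')
E
```

```text
eef_pos: [0.5963, 0.1526, 0.1455]
tool_rot: [1.0, 0.001, -0.0, -0.0]
force: [0.2, -0.5, -2.8]
width: 0.198
grip_force: 68.8
t8.7 p [0.5963 0.1526 0.1455] yaw 0.2 F [ 0.2 -0.5 -2.8] w 16.9 mm g 69 q [0.15 0.55 1.45 0.   1.14 1.72]
```

View pics/c7.png

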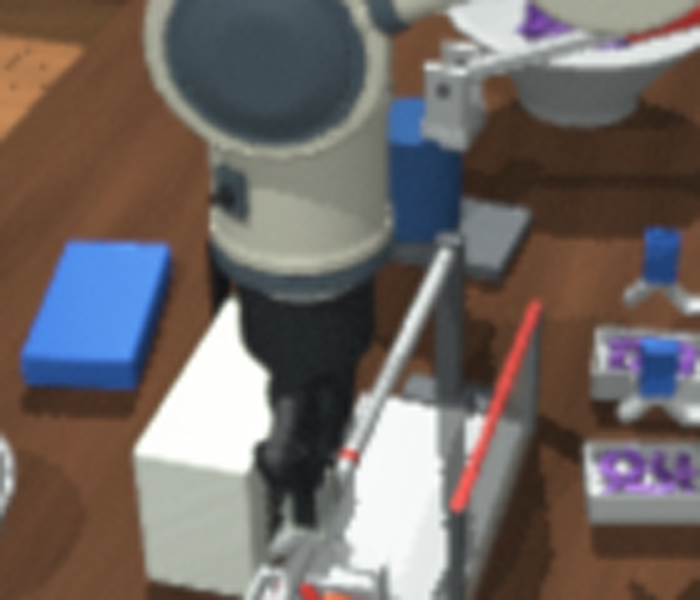

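The basket is out of the tunnel in the jaws and the rail is free past the red ring at (348,455). Now I lift it, back off the rail and check.

```bash
python3 -m jog '0 0 -0.02 0 0;0 0 -0.01 0 0;0 0 0 0 0;-0.025 0 0 0 0;-0.03 0 0 0 0;-0.03 0 0 0 0;0 0 -0.03 0 0;0 0 0 0 0'|tail -5
python3 -m jog '-0.01 -0.035 -0.01 0 0;-0.015 -0.035 0 0 0;-0.015 -0.035 0 0 0;-0.004 -0.0285 0 0 0;0 0 0 0 0;0 0 0 0 0'|tail -5
python3 - <<'E'
from h import *
pose(); S=look('side'); P=S['P'];Z=P[:,:,2]
m=(abs(P[:,:,0]-.467)<.08)&(abs(P[:,:,1]-.286)<.07)&(Z>.03)&(Z<.12)
for zz in np.arange(.03,.19,.01):
  k=P[m&(abs(Z-zz)<.005)]
  if len(k): print('%.2f'%zz,len(k),k.min(0).round(3)[:2],k.max(0).round(3)[:2])
crop(S,230,390,200,340,5,'pics/c8.png')
T=look('top');P=T['P']; m=(T['hsv'][:,:,2]>110)&(P[:,:,2]>.010)&(P[:,:,2]<.026)&(P[:,:,0]>.38)&(P[:,:,0]<.56)&(P[:,:,1]>.19)&(P[:,:,1]<.38)
m=cv2.morphologyEx(m.astype(np.uint8),cv2.MORPH_OPEN,np.ones((5,5)))>0;print('board',m.sum(),rect(P,m))
E
```

```text
eef_pos: [0.5126, 0.1498, 0.2067]
tool_rot: [1.0, 0.0, 0.001, -0.0]
force: [0.1, -0.3, -1.4]
width: 0.195
grip_force: 69.0
eef_pos: [0.4677, 0.2827, 0.2146]
tool_rot: [1.0, 0.0, -0.0, 0.0]
force: [0.2, -0.5, -1.9]
width: 0.2
grip_force: 69.4
t10.5 p [0.4677 0.2827 0.2146] yaw 0.0 F [ 0.2 -0.5 -1.9] w 17.1 mm g 69 q [ 0.43  0.38  1.54 -0.    1.22  2.01]
board 1393 centre 467.0 285.0 size 160x129 long axis -80.9deg
```

View pics/c8.png

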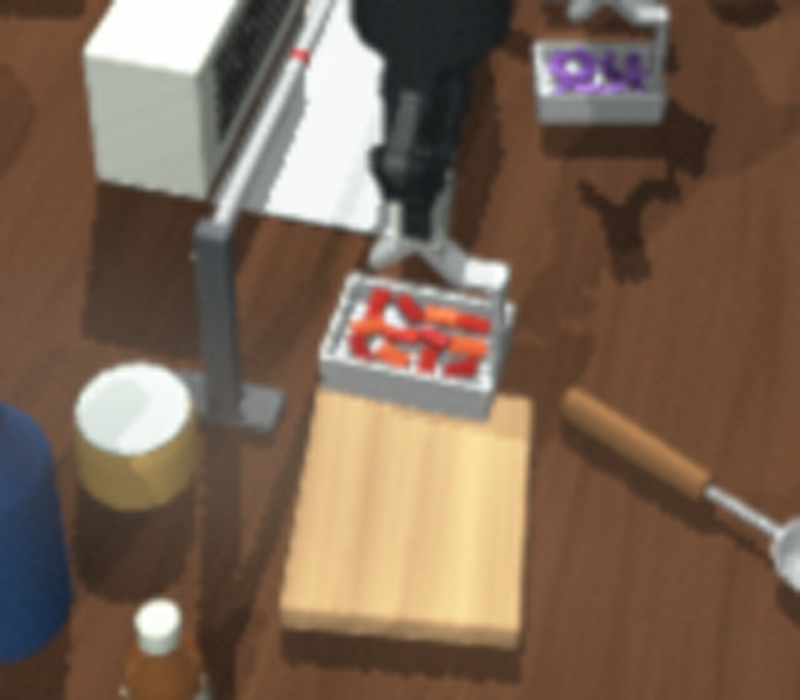

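```bash
python3 -m jog '0 -0.003 0.05 0 0;0 0 0.035 0 0;0 0 0.012 0 0;0 0 0.003 0 0;0 0 0.003 0 0;0 0 0.002 0 0;0 0 0 0 0'|tail -5
python3 - <<'E'
from h import *
pose(); S=look('side'); P=S['P'];Z=P[:,:,2]
r=blobs(S,(0,170,120),(12,255,255),8); print([(P[m].mean(0).round(4),s[4]) for c,s,m in r if 260<c[0]<350 and c[1]>220])
E
```

```text
eef_pos: [0.468, 0.2864, 0.1109]
tool_rot: [1.0, 0.0, 0.0, -0.0]
force: [0.5, -0.8, -1.6]
width: 0.198
grip_force: 73.6
t11.5 p [0.468  0.2864 0.1109] yaw 0.0 F [ 0.5 -0.8 -1.6] w 17.0 mm g 74 q [0.44 0.51 1.65 0.   0.98 2.01]
[(array([0.4973, 0.2798, 0.0448]), np.int32(16)), (array([0.4472, 0.27  , 0.0446]), np.int32(10)), (array([0.4451, 0.2887, 0.046 ]), np.int32(12))]
```

```bash
python3 -m jog '0 0 0.0015 0 0;0 0 0 0 0'|grep -E "force|eef"; python3 -m jog '0 0 0.0015 0 0;0 0 0 0 0'|grep -E "force|eef"
```

```text
eef_pos: [0.4677, 0.2863, 0.1089]
force: [-0.7, -0.6, -1.8]
grip_force: 73.6
eef_pos: [0.4678, 0.2863, 0.1087]
force: [-7.3, -3.0, 22.2]
grip_force: 77.2
```

```bash
python3 -m jog '0 0 -0.0008 0 0;0 0 0 0 0.03;0 0 0 0 0.045;0 0 0 0 0.05;0 0 0 0 0.05;0 0 -0.03 0 0.05;0 0 -0.06 0 0.05;0 0 -0.06 0 0.05'|tail -5
python3 -m jog '0 0 -0.03 0 0.05;-0.01 0.05 0 0 0.05;-0.01 0.05 0 0 0.05;0 0.05 0 0 0.05;0 0 0 0 0.05'|tail -5
python3 - <<'E'
from h import *
pose(); T=look('top');P=T['P'];Z=P[:,:,2]
grips(T)
g=(Z>.14)&(Z<.175)&(abs(P[:,:,0]-.467)<.04)&(abs(P[:,:,1]-.286)<.04); print('white grip',P[g].mean(0),rect(P,g))
g=(Z>.032)&(Z<.055)&(abs(P[:,:,0]-.467)<.08)&(abs(P[:,:,1]-.286)<.08); print('tray',rect(P,g))
g=(Z>.01)&(Z<.026)&(abs(P[:,:,0]-.467)<.1)&(abs(P[:,:,1]-.286)<.1)&(T['hsv'][:,:,2]>110)
g=cv2.morphologyEx(g.astype(np.uint8),cv2.MORPH_OPEN,np.ones((5,5)))>0;print('board',rect(P,g))
E
```

```text
eef_pos: [0.4674, 0.2861, 0.2598]
tool_rot: [1.0, 0.0, -0.0, 0.0]
force: [1.2, -0.0, 0.1]
width: 0.584
grip_force: 0.0
eef_pos: [0.4477, 0.1338, 0.2885]
tool_rot: [1.0, -0.002, 0.0, 0.0]
force: [-0.4, -0.2, -0.3]
width: 0.589
grip_force: 0.0
t13.7 p [0.4477 0.1338 0.2885] yaw -0.2 F [-0.4 -0.2 -0.3] w 50.3 mm g 0 q [ 0.16  0.19  1.6  -0.    1.35  1.74]
blue grip [ 0.4492 -0.2464] mean [ 0.4493 -0.2454  0.1392] tray centre 447.9 -246.6 size 90x61 long axis 6.6deg
blue grip [ 0.4286 -0.1045] mean [ 0.4282 -0.1047  0.1394] tray centre 427.0 -105.3 size 90x60 long axis 15.2deg
white grip [nan nan nan] centre 0.0 0.0 size 0x0 long axis -90.0deg
tray centre 0.0 0.0 size 0x0 long axis -90.0deg
board centre 0.0 0.0 size 0x0 long axis -90.0deg<stdin>:4: RuntimeWarning: Mean of empty slice.
  ret = um.true_divide(
```

```bash
python3 -m jog '-0.0195 0.0596 0 0 0.05;0 0.0596 0 0 0.05;0 0.0596 0 0 0.05;0 0.0596 0 0 0.05;0 0 0 -7.5 0.05;0 0 0 -7.6 0.05;0 0 0 0 0.05'>/dev/null
python3 -c "
from h import *
pose(); S=look('side'); P=S['P'];Z=P[:,:,2]
T=look('top');P=T['P'];Z=P[:,:,2]
g=(Z>.14)&(Z<.175)&(abs(P[:,:,0]-.467)<.04)&(abs(P[:,:,1]-.286)<.04); print('white grip',P[g].mean(0),rect(P,g))
g=(Z>.032)&(Z<.055)&(abs(P[:,:,0]-.467)<.08)&(abs(P[:,:,1]-.286)<.08); print('tray',rect(P,g))
g=(Z>.01)&(Z<.026)&(abs(P[:,:,0]-.467)<.1)&(abs(P[:,:,1]-.286)<.1)&(T['hsv'][:,:,2]>110)
g=cv2.morphologyEx(g.astype(np.uint8),cv2.MORPH_OPEN,np.ones((5,5)))>0;print('board',rect(P,g))
"
```

```text
t14.6 p [ 0.4289 -0.1013  0.2882] yaw 15.1 F [-0.2  0.4  0.7] w 49.9 mm g 0 q [-0.37  0.15  1.65  0.    1.33  0.94]
white grip [0.46715623 0.28400721 0.15547133] centre 467.1 285.3 size 23x18 long axis 0.6deg
tray centre 467.7 285.7 size 89x61 long axis -0.1deg
board centre 444.7 280.7 size 175x165 long axis 8.8deg
```

```bash
python3 -m jog '-0.0014 0.003 0.05 0 0.05;0 0 0.05 0 0.05;0 0 0.05 0 0.05;0 0 0.035 0 0.05;0 0 0.012 0 0.05;0 0 0 0 0.05'|tail -5
python3 -m jog '0 0 0 0 0.01;0 0 0 0 0.0;0 0 0 0 0.0;0 0 0 0 0.0;0 0 0 0 0.0' 70|tail -5
```

```text
eef_pos: [0.4281, -0.105, 0.0914]
tool_rot: [0.991, 0.131, -0.0, -0.0]
force: [-0.5, -0.0, 0.6]
width: 0.585
grip_force: 0.0
eef_pos: [0.4288, -0.1057, 0.0925]
tool_rot: [0.991, 0.131, 0.001, 0.001]
force: [-1.6, -2.5, 9.2]
width: 0.197
grip_force: 68.7
```

```bash
python3 -m jog '0 0 -0.02 0 0;0 0 -0.034 0 0;0 0 -0.034 0 0;0 0 0 7.5 0;0 0 0 7.6 0;0 0 0 0 0'|tail -5
python3 -m jog '0 -0.041 0 0 0;0 -0.041 0 0 0;0 -0.041 0 0 0;0 -0.041 0 0 0;0 -0.041 0 0 0;0.02 -0.041 0 0 0;0 0 0 0 0;0 0 0 0 0'|tail -5
python3 - <<'E'
from h import *
pose(); S=look('side'); P=S['P'];Z=P[:,:,2];p=ctrl.state()['eef_pos']
g=blobs(S,(128,60,60),(155,255,255),5)
print([(P[m].mean(0).round(4),s[4]) for c,s,m in g])
crop(S,240,380,160,280,5,'pics/c9.png')
E
```

```text
eef_pos: [0.4279, -0.1052, 0.1799]
tool_rot: [1.0, 0.0, 0.0, 0.0]
force: [1.3, 0.5, -2.2]
width: 0.197
grip_force: 69.1
eef_pos: [0.4475, 0.1407, 0.1793]
tool_rot: [1.0, 0.002, -0.0, 0.0]
force: [0.3, 0.2, -2.0]
width: 0.199
grip_force: 70.0
t17.8 p [0.4475 0.1407 0.1793] yaw 0.2 F [ 0.3  0.2 -2. ] w 17.0 mm g 70 q [ 0.18  0.32  1.76 -0.    1.06  1.75]
[(array([ 0.1811, -0.756 ,  0.0248]), np.int32(22)), (array([nan, nan, nan]), np.int32(45)), (array([ 0.2587, -0.6987,  0.0259]), np.int32(29)), (array([nan, nan, nan]), np.int32(12)), (array([ 0.4425, -0.2155,  0.0495]), np.int32(83)), (array([nan, nan, nan]), np.int32(181))]
```

View pics/c9.png

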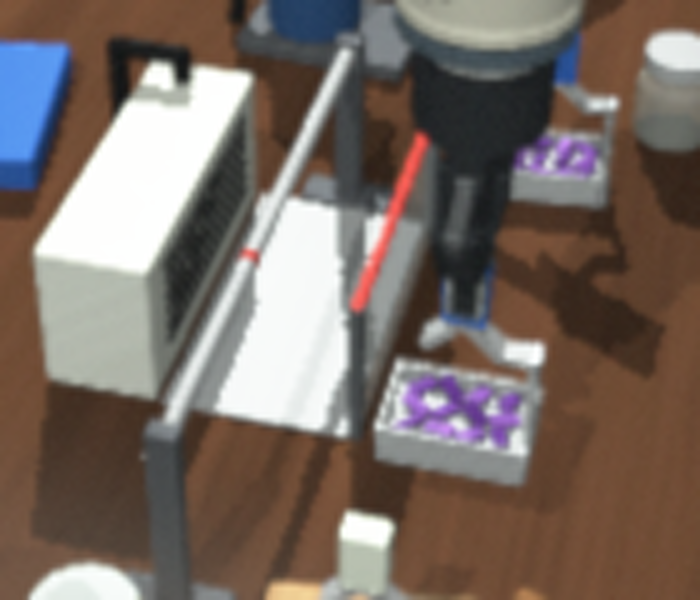

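The fresh basket hangs level from the jaws in front of the rail, and the dried grip block stands upright at (365,550). Now I move it over the rail.

```bash
python3 -c "
from h import *
S=look('side'); P=S['P'];Z=P[:,:,2]
m=(abs(P[:,:,0]-.45)<.06)&(abs(P[:,:,1]-.16)<.05)&(Z>.06)&(Z<.14)
print(np.nanpercentile(P[m],[1,50,99],axis=0).round(4))
for x in (.41,.43,.45,.47,.49): 
  k=Z[m&(abs(P[:,:,0]-x)<.008)]; print(x,len(k),k.min().round(4))"
python3 -m jog '0.035 0 0 0 0;0.035 0 0 0 0;0.025 0 0 0 0;0.02 0 0 0 0;0 0 0 0 0'|grep -E "force|eef"
python3 -m jog '0.015 0 0 0 0;0.01 0 0 0 0;0.009 0 0 0 0;0 0 0 0 0'|grep -E "force|eef"
```

```text
[[0.4043 0.1113 0.0893]
 [0.4494 0.1505 0.1099]
 [0.493  0.1728 0.1272]]
0.41 98 0.0884
0.43 111 0.0847
0.45 105 0.0864
0.47 107 0.0903
0.49 84 0.0889
eef_pos: [0.5637, 0.1398, 0.1791]
force: [0.0, 0.5, -2.7]
grip_force: 69.9
eef_pos: [0.5974, 0.1409, 0.1792]
force: [0.0, -0.5, -2.1]
grip_force: 70.0
```

```bash
python3 -m jog '0 0 0.02 0 0;0 0 0.012 0 0;0 0 0 0 0'|grep -E "force|eef"
python3 -m jog '0 0.03 0 0 0;0 0.035 0 0 0;0 0.035 0 0 0;0 0.035 0 0 0;0 0.035 0 0 0;0 0.035 0 0 0;0 0.023 0 0 0;0 0 0 0 0'|grep -E "force|eef"
python3 -m jog '0 0 0.002 0 0;0 0 0 0 0'|grep -E "force|eef"
```

```text
eef_pos: [0.5969, 0.1409, 0.147]
force: [0.8, 0.4, -2.3]
grip_force: 70.1
eef_pos: [0.5969, -0.0884, 0.1474]
force: [1.6, -0.6, -1.4]
grip_force: 70.1
eef_pos: [0.5981, -0.0866, 0.146]
force: [3.9, -4.6, 2.8]
grip_force: 70.7
```

```bash
python3 -m jog '0 0 0.001 0 0;0 0 0 0 0.025;0 0 0 0 0.035;0 0 0 0 0.045;0 0 0 0 0.05;0 0 -0.04 0 0.05;0 0 -0.06 0 0.05;0 0 -0.04 0 0.05'|grep -E "force|eef|width"
python3 -m jog '-0.05 0.04 0 0 0.05;-0.05 0.04 0 0 0.05;-0.05 0.04 0 0 0.05;0 0.04 0 0 0.05;0 0 0 0 0.05'|grep -E "force|eef|width"
python3 - <<'E'
from h import *
pose(); T=look('top'); S=look('side');grips(T);grips(S)
E
```

```text
eef_pos: [0.5972, -0.0872, 0.2869]
force: [0.5, -0.4, -0.2]
width: 0.589
grip_force: 0.0
eef_pos: [0.45, -0.2466, 0.2844]
force: [0.5, -0.4, 0.5]
width: 0.591
grip_force: 0.0
t22.3 p [ 0.45   -0.2466  0.2844] yaw -0.2 F [ 0.5 -0.4  0.5] w 50.5 mm g 0 q [-0.62  0.27  1.51 -0.    1.36  0.96]
blue grip [ 0.5984 -0.0854] mean [ 0.5983 -0.0849  0.1912] tray centre 610.2 -86.2 size 116x63 long axis 0.6deg
blue grip [ 0.4532 -0.2436] mean [ 0.4516 -0.2439  0.1374] tray centre 451.7 -246.6 size 90x72 long axis 6.4deg
blue grip [ 0.6016 -0.0845] mean [ 0.6016 -0.0817  0.1902] tray centre 600.9 -84.5 size 145x66 long axis -0.1deg
```

```bash
python3 -m jog '0 0 0.05 -6.8 0.05;0 0 0.05 0 0.05;0 0 0.05 0 0.05;0 0 0.032 0 0.05;0 0 0.0105 0 0.05;0 0 0 0 0.05'|tail -5
python3 -m jog '0 0 0 0 0.01;0 0 0 0 0.0;0 0 0 0 0.0;0 0 0 0 0.0;0 0 0 0 0.0' 70|tail -5
```

```text
eef_pos: [0.4508, -0.2438, 0.092]
tool_rot: [0.998, 0.06, -0.0, -0.0]
force: [-0.6, -0.9, 0.4]
width: 0.585
grip_force: 0.0
eef_pos: [0.4513, -0.245, 0.0928]
tool_rot: [0.998, 0.059, 0.001, 0.001]
force: [0.2, -1.9, 7.7]
width: 0.196
grip_force: 70.1
```

```bash
python3 -m jog '0 0 -0.02 0 0;0 0 -0.034 0 0;0 0 -0.034 0 0;0 0 0 6.8 0;0 0 0 0 0'|grep -E "force|eef|width"
python3 -m jog '-0.015 -0.05 0 0 0;0 -0.055 0 0 0;0 -0.055 0 0 0;0 -0.055 0 0 0;0 -0.055 0 0 0;0 -0.055 0 0 0;0 -0.055 0 0 0;0 0 0 0 0'|grep -E "force|eef|width"
python3 - <<'E'
from h import *
pose();S=look('side'); P=S['P'];Z=P[:,:,2];p=ctrl.state()['eef_pos']
m=(abs(P[:,:,0]-p[0])<.06)&(abs(P[:,:,1]-p[1]-.02)<.05)&(Z>.06)&(Z<.14)
print(np.nanpercentile(P[m],[1,50,99],axis=0).round(4))
for x in (-.04,-.02,0,.02,.04): 
  k=Z[m&(abs(P[:,:,0]-x-p[0])<.008)]; print(x,len(k),k.min().round(4))
E
```

```text
eef_pos: [0.4505, -0.2442, 0.1803]
force: [0.9, 0.2, -2.1]
width: 0.2
grip_force: 68.8
eef_pos: [0.4347, 0.1388, 0.1795]
force: [-0.3, -1.4, -2.2]
width: 0.197
grip_force: 70.0
t25.4 p [0.4347 0.1388 0.1795] yaw 0.4 F [-0.3 -1.4 -2.2] w 16.8 mm g 70 q [0.18 0.3  1.79 0.   1.05 1.74]
[[0.39   0.109  0.0892]
 [0.4347 0.1486 0.1096]
 [0.4785 0.1708 0.1317]]
-0.04 95 0.0892
-0.02 110 0.0876
0 109 0.0871
0.02 116 0.0862
0.04 88 0.0885
```

```bash
python3 -m jog '0.035 0 0 0 0;0.035 0 0 0 0;0.03 0 0 0 0;0.02 0 0 0 0;0.02 0 0 0 0;0.012 0 0 0 0;0.01 0 0 0 0;0 0 0 0 0'|grep -E "force|eef|width"
python3 -m jog '0 0 0.02 0 0;0 0 0.0125 0 0;0 0 0 0 0'|grep -E "force|eef|width"
python3 -m jog '0 0.03 0 0 0;0 0.03 0 0 0;0 0.03 0 0 0;0 0.03 0 0 0;0 0.024 0 0 0;0 0 0 0 0;0 0 0.002 0 0;0 0 0 0 0'|grep -E "force|eef|width"
```

```text
eef_pos: [0.5976, 0.1354, 0.1796]
force: [0.1, -0.4, -2.0]
width: 0.201
grip_force: 69.9
eef_pos: [0.5981, 0.1358, 0.1474]
force: [4.2, 0.8, -0.6]
width: 0.197
grip_force: 70.0
eef_pos: [0.5991, -0.0082, 0.1465]
force: [5.4, -5.4, 7.8]
width: 0.201
grip_force: 71.3
```

```bash
python3 -m jog '0 0 0 0 0.025;0 0 0 0 0.035;0 0 0 0 0.045;0 0 0 0 0.05;0 0 0 0 0.05;0 0 -0.04 0 0.05;0 0 -0.06 0 0.05;0 0 -0.06 0 0.05'|grep -E "force|eef|width"
python3 -m jog '-0.05 0.04 -0.03 0 0.03;-0.05 0.06 0 0 0;-0.05 0.06 0 0 0;0 0.06 0 0 0;0 0.06 0 0 0;0 0 0 0 0'|grep -E "force|eef|width"
python3 - <<'E'
from h import *
pose(); T=look('top'); S=look('side');grips(T);grips(S); P=T['P'];Z=P[:,:,2]
for a,b in((-.12,-.05),(-.045,.04)):
  g=(Z>.06)&(Z<.1)&(abs(P[:,:,0]-.6)<.06)&(P[:,:,1]>a)&(P[:,:,1]<b); print('tray',rect(P,g))
a=cv2.resize(T['color'][100:260,150:350,::-1],None,fx=3,fy=3,interpolation=2); cv2.imwrite('pics/c10.png',np.vstack([a[:,:600],cv2.resize(S['color'][150:330,200:400,::-1],(600,540))])[::1])
cv2.imwrite('pics/c10.png',cv2.resize(cv2.imread('pics/c10.png'),None,fx=.58,fy=.58))
for d in(T,S):
  for c,s,m in blobs(d,(0,170,120),(6,255,255),60): print(c.round(1),s[4],np.nanmean(d['P'][m],0).round(4))
E
```

```text
eef_pos: [0.5971, -0.0082, 0.307]
force: [1.3, 0.1, -0.7]
width: 0.584
grip_force: 0.0
eef_pos: [0.4729, -0.2632, 0.3314]
force: [0.1, -0.1, -0.8]
width: 0.002
grip_force: 0.0
t29.6 p [ 0.4729 -0.2632  0.3314] yaw -0.2 F [ 0.1 -0.1 -0.8] w 0.2 mm g 0 q [-0.62  0.28  1.37 -0.    1.5   0.96]
blue grip [ 0.5979 -0.0067] mean [ 0.5976 -0.0069  0.1912] tray centre 597.4 -29.1 size 145x102 long axis 3.1deg
blue grip [ 0.5985 -0.0853] mean [ 0.5984 -0.085   0.1909] tray centre 610.0 -67.1 size 116x99 long axis 0.4deg
blue grip [ 0.6014 -0.0849] mean [ 0.6017 -0.082   0.19  ] tray centre 599.1 -64.8 size 145x105 long axis 3.3deg
blue grip [ 0.5998 -0.0053] mean [ 0.5993 -0.0039  0.1901] tray centre 598.8 -24.4 size 145x103 long axis -2.6deg
tray centre 597.2 -84.9 size 90x59 long axis 0.6deg
tray centre 596.5 -8.1 size 90x57 long axis 0.5deg
[345.1 197.5] 198 [ 0.5277 -0.0517  0.115 ]
[354.4 122.3] 76 [ 0.4732 -0.3769  0.2586]
```

View pics/c10.png

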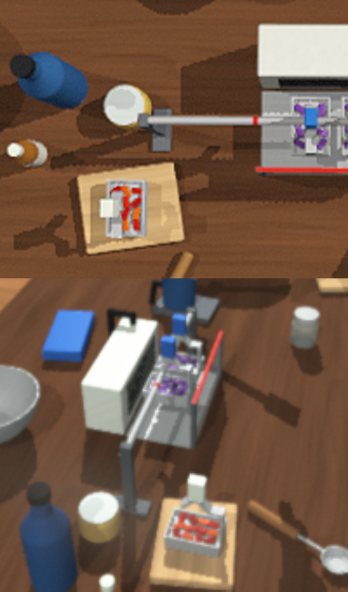

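The tray and dried basket look right: the dried one sits upright mid-board, and both fresh ones hang inside the tunnel at y=-0.085 and y=-0.008. Now the pump, pressing with the jaws shut.

```bash
python3 -m jog '-0.006 0.06 0 0 0;-0.006 0.0655 0 0 0;0 0 0.05 0 0;0 0 0.02 0 0;0 0 0 0 0'|grep -E "force|eef"
python3 -m jog '0 0 0.02 0 0;0 0 0.02 0 0;0 0 0.02 0 0;0 0 0 0 0'|grep -E "force|eef"
python3 -m jog '0 0 0.02 0 0;0 0 0.02 0 0;0 0 0.02 0 0;0 0 0 0 0'|grep -E "force|eef"
```

```text
eef_pos: [0.4729, -0.258, 0.2709]
force: [0.3, 0.5, -0.1]
grip_force: 0.0
eef_pos: [0.4732, -0.2588, 0.2117]
force: [0.4, -0.5, -0.0]
grip_force: 0.0out of range: a shift must lie within [-0.0625, 0.0625]
```

```bash
python3 -c "
from h import *
S=look('side')
for c,s,m in blobs(S,(0,170,120),(6,255,255),20): print(c.round(1),s[4],np.nanmean(S['P'][m],0).round(4))
pose()"
```

```text
[358.9 120.8] 32 [ 0.4565 -0.3781  0.2666]
t30.7 p [ 0.4736 -0.2592  0.2126] yaw 0.1 F [-0.   0.1 -0.1] w 0.2 mm g 0 q [-0.61  0.37  1.56  0.    1.21  0.96]
```

The first row was over the limit and refused, so the arm came down over empty table and touched nothing. I go back up and then across.

```bash
python3 -m jog '0 0 -0.06 0 0;0 0 -0.06 0 0;-0.006 0.045 0 0 0;-0.006 0.045 0 0 0;0 0.04 0 0 0;0 0 0 0 0'|grep -E "force|eef|out"
python3 - <<'E'
from h import *
pose();S=look('side'); P=S['P']
for c,s,m in blobs(S,(0,170,120),(6,255,255),20): print(c.round(1),s[4],np.nanpercentile(P[m],[2,50,98],axis=0).round(4).tolist())
E
```

```text
eef_pos: [0.4612, -0.392, 0.333]
force: [-0.1, 0.0, 0.1]
grip_force: 0.0
t31.5 p [ 0.4612 -0.392   0.333 ] yaw -0.1 F [-0.1  0.   0.1] w 0.3 mm g 0 q [-0.8   0.38  1.21 -0.    1.55  0.77]
[354.5 122.2] 77 [[0.4462, -0.3997, 0.2436], [0.4731, -0.3748, 0.2586], [0.5009, -0.3618, 0.2708]]
```

```bash
python3 -m jog '0 0 0.05 0 0;0 0 0.025 0 0;0 0 0.02 0 0;0 0 0.02 0 0;0 0 0.02 0 0;0 0 0 0 0'|grep -E "force|eef|out"
python3 -m jog '0 0 0.02 0 0;0 0 0.02 0 0;0 0 0.02 0 0;0 0 0.015 0 0;0 0 0 0 0'|grep -E "force|eef"
python3 -c "
from h import *
S=look('side');P=S['P']
for c,s,m in blobs(S,(0,170,120),(6,255,255),20): print(c.round(1),s[4],np.nanpercentile(P[m],[2,50,98],axis=0).round(4).tolist())
pose()"
```

```text
eef_pos: [0.4618, -0.3887, 0.1973]
force: [1.4, 3.6, 5.9]
grip_force: 2.5
eef_pos: [0.4625, -0.3898, 0.1232]
force: [-1.5, 0.7, 9.9]
grip_force: 4.9
[356.2 150. ] 110 [[0.4266, -0.6615, -0.0019], [0.4537, -0.3743, 0.1362], [0.4916, -0.3609, 0.1448]]
t33.0 p [ 0.4624 -0.3898  0.1237] yaw 0.1 F [-0.9  1.6  9.9] w 0.0 mm g 5 q [-0.8   0.56  1.5   0.    1.08  0.77]
```

```bash
python3 -m jog '0 0 0.006 0 0;0 0 0 0 0'|grep -E "force|eef|out"
python3 -m jog '0 0 0.004 0 0;0 0 0 0 0'|grep -E "force|eef|out"
python3 -m jog '0 0 0.003 0 0;0 0 0 0 0'|grep -E "force|eef|out"
python3 -c "
from h import *
S=look('side');P=S['P']
for c,s,m in blobs(S,(0,170,120),(6,255,255),20): print(c.round(1),s[4],np.nanpercentile(P[m],[2,50,98],axis=0).round(4).tolist())
pose()"
```

```text
eef_pos: [0.463, -0.3899, 0.1181]
force: [2.1, 1.8, 10.5]
grip_force: 5.0
eef_pos: [0.4633, -0.39, 0.1143]
force: [3.4, 1.0, 11.9]
grip_force: 5.1
eef_pos: [0.4635, -0.3902, 0.1115]
force: [4.4, 2.7, 12.3]
grip_force: 5.2
[355.4 152.6] 116 [[0.4294, -0.6297, 0.0006], [0.4566, -0.3762, 0.1236], [0.4917, -0.3602, 0.1345]]
t33.8 p [ 0.4635 -0.3902  0.1115] yaw 0.1 F [ 4.8  0.9 11.6] w 0.0 mm g 5 q [-0.8   0.58  1.51  0.    1.05  0.77]
```

```bash
python3 -m jog '0 0 0.002 0 0;0 0 0 0 0'|grep -E "force|eef|out"
python3 -m jog '0 0 0.002 0 0;0 0 0 0 0'|grep -E "force|eef|out"
python3 -m jog '0 0 -0.03 0 0;0 0 -0.03 0 0;0 0 -0.03 0 0;0 0 -0.04 0 0;0 0 -0.03 0 0;0 0 -0.03 0 0;0 0 0 0 0;0 0 0 0 0'|grep -E "force|eef|out"
python3 -c "
from h import *
S=look('side');P=S['P']
for c,s,m in blobs(S,(0,170,120),(6,255,255),20): print(c.round(1),s[4],np.nanpercentile(P[m],[2,50,98],axis=0).round(4).tolist())
pose()"
```

```text
eef_pos: [0.4636, -0.3902, 0.1096]
force: [3.9, 2.0, 11.1]
grip_force: 5.2
eef_pos: [0.4636, -0.3903, 0.1075]
force: [3.9, 1.3, 11.1]
grip_force: 5.3
eef_pos: [0.4614, -0.3891, 0.2952]
force: [-0.9, 0.2, -0.4]
grip_force: 0.0
[354.4 122.3] 76 [[0.4471, -0.3997, 0.2434], [0.4728, -0.3723, 0.2593], [0.5013, -0.3624, 0.2693]]
t35.3 p [ 0.4612 -0.3891  0.2946] yaw 0.0 F [ 0.3  0.8 -0.7] w -0.2 mm g 0 q [-0.8   0.4   1.28  0.    1.46  0.77]
```

```bash
python3 -m jog '0 0 0.03 0 0;0 0 0.025 0 0;0 0 0.025 0 0;0 0 0.025 0 0;0 0 0.025 0 0;0 0 0.025 0 0;0 0 0.02 0 0;0 0 0.012 0 0'|grep -E "force|eef|out"
python3 -m jog '0 0 0.002 0 0;0 0 0 0 0'|grep -E "force|eef|out"
python3 -m jog '0 0 0.002 0 0;0 0 0 0 0'|grep -E "force|eef|out"
python3 -c "
from h import *
S=look('side');P=S['P']
for c,s,m in blobs(S,(0,170,120),(6,255,255),20): print(c.round(1),s[4],np.nanpercentile(P[m],[2,50,98],axis=0).round(4).tolist())
pose()"
```

```text
eef_pos: [0.4622, -0.3897, 0.1073]
force: [4.9, 1.5, 12.6]
grip_force: 5.5
eef_pos: [0.4619, -0.3897, 0.1059]
force: [2.4, 0.4, 10.7]
grip_force: 5.3
eef_pos: [0.4622, -0.3898, 0.1046]
force: [1.0, 3.2, 19.6]
grip_force: 9.2
[354.8 153.8] 114 [[0.4305, -0.6179, -0.0023], [0.4591, -0.3749, 0.1168], [0.4944, -0.3614, 0.1288]]
t36.9 p [ 0.4622 -0.3898  0.1047] yaw 0.0 F [ 1.4  3.2 17.9] w 0.1 mm g 9 q [-0.8   0.58  1.52  0.    1.04  0.77]
```

```bash
python3 -m jog '0 0 -0.03 0 0;0 0 -0.03 0 0;0 0 -0.03 0 0;0 0 -0.04 0 0;0 0 -0.03 0 0;0 0 -0.031 0 0;0 0 0 0 0;0 0 0 0 0'|grep -E "force|eef|out"
python3 -c "
from h import *
S=look('side');P=S['P']
for c,s,m in blobs(S,(0,170,120),(6,255,255),20): print(c.round(1),s[4],np.nanmedian(P[m],axis=0).round(4).tolist())"
python3 -m jog '0 0 0.03 0 0;0 0 0.025 0 0;0 0 0.025 0 0;0 0 0.025 0 0;0 0 0.025 0 0;0 0 0.025 0 0;0 0 0.02 0 0;0 0 0.012 0 0'|grep -E "force|eef|out"
python3 -m jog '0 0 0.002 0 0;0 0 0.0015 0 0;0 0 0 0 0'|grep -E "force|eef|out"
```

```text
eef_pos: [0.461, -0.3892, 0.2937]
force: [-0.8, -0.5, -0.8]
grip_force: 0.0
[354.4 122.3] 77 [0.4734, -0.3727, 0.2577]
eef_pos: [0.462, -0.3897, 0.1068]
force: [5.2, 0.9, 12.7]
grip_force: 5.5
eef_pos: [0.4619, -0.3897, 0.1046]
force: [0.5, 3.1, 18.0]
grip_force: 9.0
```

Third stroke is down at the stop. Now I raise the arm, move clear and do a final check.

```bash
python3 -m jog '0 0 -0.03 0 0;0 0 -0.03 0 0;0 0 -0.03 0 0;0 0 -0.04 0 0;0 0 -0.04 0 0;0 0 -0.06 0 0;-0.02 -0.03 -0.01 0 0;-0.03 -0.05 0 0 0'|grep -E "force|eef|out"
python3 -m jog '-0.03 -0.03 0 0 0;0 0 0 0 0;0 0 0 0 0;0 0 0 0 0;0 0 0 0 0;0 0 0 0 0;0 0 0 0 0;0 0 0 0 0'|grep -E "force|eef|out"
python3 - <<'E'
from h import *
pose();S=look('side');P=S['P'];T=look('top')
for c,s,m in blobs(S,(0,170,120),(6,255,255),40): print('red',c.round(1),s[4],np.nanmedian(P[m],axis=0).round(4).tolist())
grips(T); P=T['P'];Z=P[:,:,2]
g=(Z>.032)&(Z<.055)&(abs(P[:,:,0]-.467)<.08)&(abs(P[:,:,1]-.286)<.08); print('dried tray',rect(P,g))
g=(Z>.14)&(Z<.175)&(abs(P[:,:,0]-.467)<.04)&(abs(P[:,:,1]-.286)<.04); print('white grip',rect(P,g))
b=cv2.inRange(T['hsv'],np.array((10,60,120)),np.array((25,170,255)))>0; b&=(Z>.008)&(Z<.028)&(abs(P[:,:,0]-.467)<.12)&(abs(P[:,:,1]-.286)<.12); b=cv2.morphologyEx(b.astype(np.uint8),cv2.MORPH_OPEN,np.ones((3,3)))>0
print('board',rect(P,b))
cv2.imwrite('pics/top_end.png',T['color'][:,:,::-1])
E
```

```text
eef_pos: [0.4111, -0.3096, 0.3438]
force: [1.0, -0.7, 0.2]
grip_force: 0.0
eef_pos: [0.3813, -0.2797, 0.3443]
force: [-0.0, 0.0, 0.0]
grip_force: 0.0
t41.3 p [ 0.3813 -0.2797  0.3443] yaw 0.0 F [-0.  0.  0.] w 0.2 mm g 0 q [-0.76  0.16  1.49  0.    1.49  0.81]
red [354.5 122.2] 78 [0.473, -0.3734, 0.2592]
blue grip [ 0.598  -0.0067] mean [ 0.598  -0.0068  0.1912] tray centre 596.8 -29.4 size 144x101 long axis 1.8deg
blue grip [ 0.5983 -0.0854] mean [ 0.5984 -0.085   0.1915] tray centre 609.9 -66.9 size 118x98 long axis -1.5deg
dried tray centre 467.9 285.2 size 89x62 long axis 0.3deg
white grip centre 467.2 284.9 size 23x17 long axis 0.3deg
board centre 434.9 276.8 size 195x171 long axis 9.0deg
```

View pics/top_end.png

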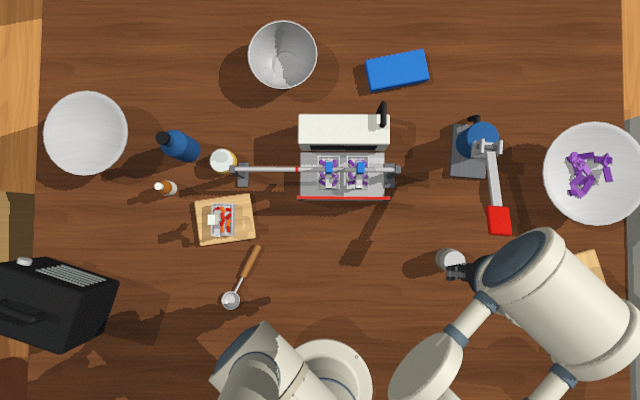

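The final top view shows the dried basket mid-board at (224,220) and both fresh baskets inside the tunnel at (328,172) and (357,172). The paddle is up at (499,221), the bystanders haven't moved and the arm is clear.

```bash
python3 -c "
from plant import ctrl
print(ctrl.close_job())"
```

```text
the job is handed in; nothing more can be done
None
```

I handed the job in at about 41 s, with no verdict shown: the dried basket stands upright mid-board, both fresh baskets hang inside the tunnel, the lever had three full strokes and is up (the first stopped about 3 mm short of the hard stop, within the 142 mm limit), and the flask, bottle, jar and tin are where they were.

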